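Find the bento box that still holds the pickling weight and push it into the bay

ROBOT

A 6-joint arm with a two-finger parallel gripper is mounted at the origin on the work surface. World frame = base frame: x ahead of the robot, y to its left, z up, the work surface at z = 0. Lengths are in m, angles in rad, forces in N, time in s.
With the tool pointing down it reaches from about 0.325 to 0.875 m from the base axis. Payload 4.4 kg.
Tool frame: the origin (TCP) lies between the finger pads; the fingertips stand 14 mm ahead of it and the grasp point (between the pads) lies 5 mm behind it; z points along the fingers, y is the line along which they close (so a half turn about z gives the same grasp; the last joint's range is limited). The gripper opens to 85 mm and grips with 20 to 120 N. Pads are 22 mm wide; open, the fingers measure 114 mm over their backs; the gripper's body (76 mm by 85 mm) begins 54 mm behind the grasp point. The pads swing forward as they close: fully open they stand 13 mm farther back than shut.
Start: joints at [-1.349, 0.207, 1.542, -0, 1.393, -0.15], TCP at [0.209, -0.536, 0.245] pointing down, gripper open.
Joint ranges: [-2.73, 2.73], [-0.86, 2.22], [0.23, 2.46], [-1.11, 4.25], [0.08, 2.63], [-2.82, 2.82]. Speed limits (rad/s): [2.79, 2.79, 3.14, 3.14, 3.14, 3.14].

INTERFACE

Orientations are given as a unit quaternion [w, x, y, z].
In Python, from workcell import sense, vision, order gives the robot as it stands.
- The arm moves only by the shell command python3 -m handwheel 'ROWS' [OPENING]. ROWS is text: rows parted by semicolons, each of 6 numbers parted by spaces: the shift along the world's x, y, z in mm, then the turn, a rotation vector about the world's x, y, z in degrees. In form: dx dy dz ax ay az; .... A call has 1 to 12 rows; each row is the pose to reach, as a shift and turn from the pose commanded when the call began; what a row does not reach only later rows make up. A row lasts 1/10 s, in which the tool goes at most 50 mm and 8.59 degrees, less where a joint would pass 70% of its speed; a pose out of reach is approached as far as the arm can. A call with a gripper value outside its range is refused whole. OPENING is the closure, from 0 (fully open) to 1 (shut), set as the call begins (- or left out, the last holds). The fingers move at their own pace and stop on an object; the grip force is fixed at half the most. Time passes only in rows, so rows that repeat a pose let the fingers close. It gives the time, the measured TCP pose, the force, the opening and the grip force at its end, in the units of the state.
- sense(): the state, without advancing time (a new reading comes with each control period).
- vision.read_camera(name): name is "scene" or "top"; returns a dict with "pixels" (480x640x3 uint8, red, green, blue), "camera_matrix" (3x3 intrinsics, pixels), "pose" (4x4, takes a point from camera to world coordinates). Camera axes: x right, y up, looking along -z (the intrinsics and any distortion apply to the point x, -y, -z); pixel columns grow to the right and rows downward; lengths in m; the calibration is good to about 2 mm. A picture is of the moment at which its call begins. There is no depth.
- order.hand_in(): hands the job in; it is judged then, once.
Trained networks look in a picture, given as the dict that the camera call returned (one of the last four; its "shot" number tells which), for a name from the list of things; names that differ only in an ending like _2 or _b are one class to them, and where a whole thing is asked for, a point or a joint stands for the part that bears it (a point fixed in the world has none). Each returns a list of dicts, best first, with "p" (0 to 1); they miss things now and then, are a little off and sometimes report something else, mostly with a low value. They report only what shows in the picture. A call takes as long as a camera call.
- vision.find_in(picture, label): "box" ([left, top, right, bottom] in pixels, round what is visible of it).
- vision.pinpoint(picture, label): "centre" ([column, row] in pixels: a listed point, or the origin of a listed thing).
The state is a dict: "t": time; "joint_positions": joint angles; "qvel": joint speeds; "joint_torque": joint torques, N m; "position": TCP position; "eef_rot": TCP orientation; "contact_force": force on the tool from outside, world axes, zero at the start; "wrist_torque": the same for the moment, N m; "opening": finger opening in m; "gripper_force": force on a finger pad.
Only numpy, scipy, OpenCV 4.12 (cv2) and the standard library are available. Lean on these libraries where they do the work, as an engineer would, in place of code of your own. Each camera call takes 0.05 s, during which the arm holds its last target. There are 200 camera calls.

TASK

One of the three identical closed bento boxes still has the stone pickling weight inside. Lift the left, then the middle, then the right box (left and right as the robot sees them) clear of the counter by a few centimetres to feel which is the heavy one, and put the light ones back where they stood. Then push the heavy box lengthwise along the counter into the steel bay, under its bars, until it is fully home against the back, without disturbing any of the other kitchen things.

Things in the scene. Friction and masses are not known exactly. Their poses are not given: they have to be found in the camera images.
- box_left: the left of three identical closed boxes, red, black fixed lid: 100 (own x) x 80 mm, lid top at 58 mm (lid rim 104 x 84 mm). On the lid's middle a solid wooden grip bar 44 (own x) x 16 mm, from 58 to 86 mm high. Origin: centre of the underside. Light ones weigh 0.16 to 0.22 kg, the heavy one 0.40 to 0.56 kg; contents can shift a little.
- box_middle: the middle of three identical closed boxes, red, black fixed lid: 100 (own x) x 80 mm, lid top at 58 mm (lid rim 104 x 84 mm). On the lid's middle a solid wooden grip bar 44 (own x) x 16 mm, from 58 to 86 mm high. Origin: centre of the underside. Light ones weigh 0.16 to 0.22 kg, the heavy one 0.40 to 0.56 kg; contents can shift a little.
- box_right: the right of three identical closed boxes, red, black fixed lid: 100 (own x) x 80 mm, lid top at 58 mm (lid rim 104 x 84 mm). On the lid's middle a solid wooden grip bar 44 (own x) x 16 mm, from 58 to 86 mm high. Origin: centre of the underside. Light ones weigh 0.16 to 0.22 kg, the heavy one 0.40 to 0.56 kg; contents can shift a little.
- bay: fixed steel bay on the counter, no floor: side walls 102 mm high, 120 mm apart inside; back plate 60 mm high. Own x points level into it, from open front to back. Origin: on the counter where the centre of a box fully home comes to be; back plate's inner face at x = +50 mm, walls and roof start at x = -20 mm. A box at home sticks 30 mm out of the front.
- bay_mouth (a point): middle of the bay's front edge under the roof, 96 mm above the counter, at bay own x = -20 mm. The roof is four thin bars, underside 96 mm, top 102 mm high; the grip bar of a box at home is under it, so there is no way in from above. The lane before the mouth is free over own y = +-50 mm, back to bay own x = -200 mm.
- counter: the cream resin counter top, its surface at height 0
- pan: bystander: aluminium omelette pan, 150 x 130 x 32 mm, origin at the centre of its underside, handle 130 mm long towards own +x, up to 55 mm high
- mould: bystander: green plastic rice mould, 100 (own x) x 70 x 49 mm high, origin at the centre of its underside; beside the bay's lane, on its right
- cups: bystander: stack of three silicone cups, 78 mm across, 56 mm high, origin at the centre of the underside; beside the bay's lane, on its left
- ladle: bystander: steel ladle lying down, bowl 82 mm across and 32 mm high, origin under the bowl's centre, handle towards own +x to 240 mm
- tea_tin: bystander: green tea tin 60 mm across, 90 mm high, between the left and the right box, origin at the centre of its underside
- soy: bystander: amber sauce bottle 50 mm across, 150 mm high, origin at the centre of its underside

How it is judged:
On the way, in this order (a step that is already met when the one before it is completed fails the run):
1. the left box is lifted clear of the counter (15 mm or more) (height (world z) of box_left above 0.015 m and contact force between box_left and counter below 0.05 N and angle between box_left's own z axis and vertical below 0.5 rad), for 0.2 s.
2. the middle box is lifted clear of the counter (15 mm or more) (height (world z) of box_middle above 0.015 m and contact force between box_middle and counter below 0.05 N and angle between box_middle's own z axis and vertical below 0.5 rad), for 0.2 s.
3. the right box is lifted clear of the counter (15 mm or more) (height (world z) of box_right above 0.015 m and contact force between box_right and counter below 0.05 N and angle between box_right's own z axis and vertical below 0.5 rad), for 0.2 s.
At the end, for the whole second after the job is handed in: Heavy box (presses over 3 N on the counter) upright in the bay, far end within 15 mm of the back plate, lengthwise within 0.3 rad; the two light boxes upright on the counter within 40 mm of their starts; all at rest (((x of box_left in the frame of bay between -0.015 and 0.01 m and y of box_left in the frame of bay between -0.03 and 0.03 m and angle between the x axis of box_left and the x axis of bay, either way round below 0.3 rad and contact force between box_left and counter above 3 N and height (world z) of each of box_left, box_middle, box_right below 0.012 m and angle between each of box_left, box_middle, box_right's own z axis and vertical below 0.1 rad and linear speed of each of box_left, box_middle, box_right below 0.02 m/s and distance of each of box_middle, box_right from where it was at the start of the episode below 0.04 m and contact force between each of box_middle, box_right and counter below 3 N) or (x of box_middle in the frame of bay between -0.015 and 0.01 m and y of box_middle in the frame of bay between -0.03 and 0.03 m and angle between the x axis of box_middle and the x axis of bay, either way round below 0.3 rad and contact force between box_middle and counter above 3 N and height (world z) of each of box_middle, box_left, box_right below 0.012 m and angle between each of box_middle, box_left, box_right's own z axis and vertical below 0.1 rad and linear speed of each of box_middle, box_left, box_right below 0.02 m/s and distance of each of box_left, box_right from where it was at the start of the episode below 0.04 m and contact force between each of box_left, box_right and counter below 3 N) or (x of box_right in the frame of bay between -0.015 and 0.01 m and y of box_right in the frame of bay between -0.03 and 0.03 m and angle between the x axis of box_right and the x axis of bay, either way round below 0.3 rad and contact force between box_right and counter above 3 N and height (world z) of each of box_right, box_left, box_middle below 0.012 m and angle between each of box_right, box_left, box_middle's own z axis and vertical below 0.1 rad and linear speed of each of box_right, box_left, box_middle below 0.02 m/s and distance of each of box_left, box_middle from where it was at the start of the episode below 0.04 m and contact force between each of box_left, box_middle and counter below 3 N))); the robot touches nothing.
It fails at once if one of the other kitchen things (pan, ladle, soy) is shoved more than 25 mm or tipped (distance of any of pan, ladle, soy from where it was at the start of the episode above 0.025 m or angle between any of pan, ladle, soy's own z axis and vertical above 0.4 rad).
It fails at once if one of the other kitchen things (mould, cups, tea_tin) is shoved more than 25 mm or tipped (distance of any of mould, cups, tea_tin from where it was at the start of the episode above 0.025 m or angle between any of mould, cups, tea_tin's own z axis and vertical above 0.4 rad).
It fails at once if a box is tipped over (angle between any of box_left, box_middle, box_right's own z axis and vertical above 0.8 rad).
It also fails if it takes over 72 s, if anything falls off the work surface, if the arm or the gripper's body presses on something with over 40 N, if the wrist force passes 120 N, or if a joint passes its speed limit or range.

## Working session

There is one attempt and no reset: what is moved stays moved. The work goes in short steps, Python scripts to look and compute and a shell command to move; the robot and the scene stay as the last step left them, time stands still between calls to the robot, and variables do not carry over. Pictures are saved under pics/ and viewed, at most 10 in all, crops included, and the job is handed in when it is done.

```bash
mkdir -p pics; cat > h.py <<'E'
import numpy as np, cv2
from workcell import sense, vision, order
def proj_ray(im,px):
    K=np.array(im["camera_matrix"]);T=np.array(im["pose"])
    d=np.linalg.inv(K)@np.array([px[0],px[1],1.]); d=np.array([d[0],-d[1],-d[2]])
    return T[:3,3],T[:3,:3]@d
def at_z(im,px,z):
    o,d=proj_ray(im,px); return o+d*(z-o[2])/d[2]
def tri(a,pa,b,pb):
    o1,d1=proj_ray(a,pa);o2,d2=proj_ray(b,pb);d1/=np.linalg.norm(d1);d2/=np.linalg.norm(d2)
    A=np.stack([d1,-d2],1);s=np.linalg.lstsq(A,o2-o1,rcond=None)[0]
    p,q=o1+s[0]*d1,o2+s[1]*d2
    return (p+q)/2,np.linalg.norm(p-q)
def cams():
    r={n:vision.read_camera(n) for n in("top","scene")}
    return r
def save(im,n): cv2.imwrite("pics/"+n,im["pixels"][:,:,::-1])
E
python3 - <<'E'
from h import *
np.set_printoptions(precision=3,suppress=True)
c=cams()
for n in c: save(c[n],n+"0.png"); print(n,c[n].keys(),c[n]["pose"])
for l in "box_left box_middle box_right bay bay_mouth pan mould cups ladle tea_tin soy".split():
    for n in c:
        print(l,n,[(np.round(r["centre"]),round(r["p"],2),at_z(c[n],r["centre"],0.096 if 'mouth' in l else 0)[:2]) for r in vision.pinpoint(c[n],l)[:3]])
print(sense())
E
```

```text
top dict_keys(['pixels', 'camera_matrix', 'pose', 'shot']) [[-0.029  0.99  -0.137  0.434]
 [-0.999 -0.026  0.02  -0.021]
 [ 0.016  0.137  0.99   1.153]
 [ 0.     0.     0.     1.   ]]
scene dict_keys(['pixels', 'camera_matrix', 'pose', 'shot']) [[ 0.228 -0.576  0.785  1.595]
 [ 0.973  0.151 -0.172 -0.274]
 [-0.02   0.803  0.595  0.871]
 [ 0.     0.     0.     1.   ]]
box_left top [(array([191., 294.]), 0.88, array([0.466, 0.294])), (array([319., 181.]), 0.18, array([ 0.745, -0.029]))]
box_left scene [(array([419., 234.]), 0.93, array([0.473, 0.292]))]
box_middle top [(array([243., 241.]), 0.59, array([0.595, 0.164]))]
box_middle scene [(array([385., 264.]), 0.55, array([0.583, 0.15 ]))]
box_right top [(array([308., 291.]), 0.96, array([0.466, 0.004]))]
box_right scene [(array([318., 246.]), 0.66, array([ 0.454, -0.006]))]
bay top [(array([391., 223.]), 0.85, array([ 0.632, -0.21 ])), (array([308., 302.]), 0.17, array([0.439, 0.005]))]
bay scene [(array([250., 299.]), 0.7, array([ 0.628, -0.222]))]
bay_mouth top [(array([397., 228.]), 0.77, array([ 0.603, -0.208]))]
bay_mouth scene [(
[... 1086 characters left out ...]
y([484., 218.]), 0.97, array([ 0.638, -0.448])), (array([320., 179.]), 0.73, array([ 0.75 , -0.033])), (array([244., 242.]), 0.33, array([0.593, 0.162]))]
soy scene [(array([160., 320.]), 0.85, array([ 0.648, -0.442]))]
{'t': 1.2, 'joint_positions': array([-1.348,  0.207,  1.542, -0.   ,  1.393, -0.151]), 'qvel': array([ 0.001,  0.001, -0.002,  0.   ,  0.002,  0.   ]), 'joint_torque': array([ -0.   , -38.305, -29.197,  -0.   ,   0.001,  -0.   ]), 'position': array([ 0.209, -0.536,  0.245]), 'eef_rot': array([-0.   ,  0.983,  0.185, -0.   ]), 'contact_force': array([ 0.221, -0.844,  0.325]), 'wrist_torque': array([-0.005,  0.012,  0.017]), 'gripper_force': 0.0, 'opening': 0.08528650189147928}
```

View pics/top0.png

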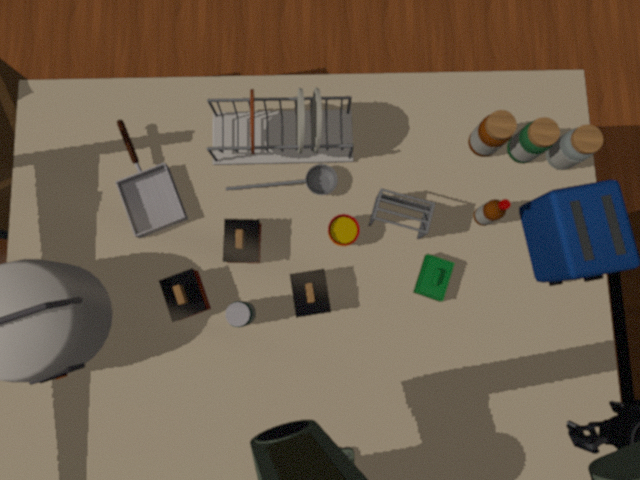

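View pics/scene0.png

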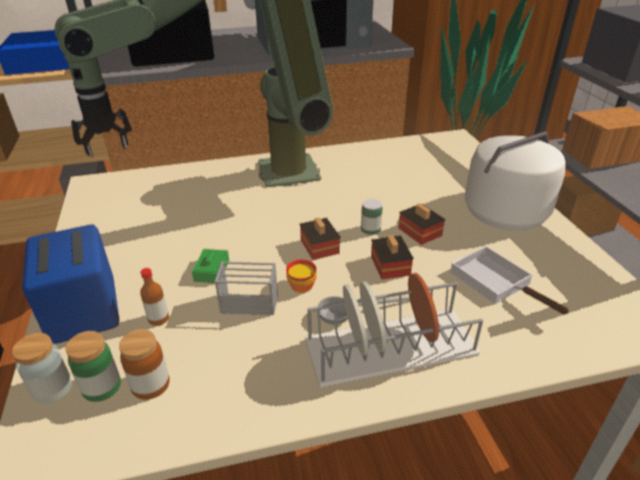

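The top view shows grip bars at about (180,294), (239,239) and (310,292). The bay spans about (372–432, 190–237) with its mouth towards the robot, and the lane runs between the cups (343,230) and the mould (433,278). Next I'll measure bar poses and bay yaw.

```bash
cat >> h.py <<'E'
def bars(c,seeds):
    """wooden bar blobs: per camera, minAreaRect near seeds"""
    out={}
    for n,s in seeds.items():
        im=c[n]; big=cv2.resize(im["pixels"],None,fx=4,fy=4,interpolation=cv2.INTER_CUBIC)
        h=cv2.cvtColor(big,cv2.COLOR_RGB2HSV)
        m=((h[...,0]>5)&(h[...,0]<25)&(h[...,1]>70)&(h[...,2]>90)).astype(np.uint8)
        nn,lab,st,ce=cv2.connectedComponentsWithStats(m)
        for k,p in s.items():
            ok=[i for i in range(1,nn) if 80<st[i,4]<6000]
            i=min(ok,key=lambda i:np.hypot(*(ce[i]/4-p)))
            pts=np.argwhere(lab==i)[:,::-1].astype(np.float32)
            out[n,k]=(pts/4,cv2.minAreaRect(pts/4),st[i,4]/16)
    return out
E
python3 - <<'E'
from h import *
np.set_printoptions(precision=3,suppress=True)
c=cams()
S={"top":{"L":(180,294),"M":(239,239),"R":(310,292)},"scene":{"L":(423,212),"M":(392,242),"R":(320,226)}}
b=bars(c,S)
for k in "LMR":
    for n in S:
        pts,r,a=b[n,k]
        w=np.array([at_z(c[n],p,0.086)[:2] for p in cv2.boxPoints(r)])
        e=[w[1]-w[0],w[2]-w[1]];l=max(e,key=np.linalg.norm);s=min(e,key=np.linalg.norm)
        print(k,n,np.array(r[0]),a,"ctr",at_z(c[n],r[0],.086)[:2],"len",np.linalg.norm(l),np.linalg.norm(s),"yaw",np.degrees(np.arctan(l[1]/l[0])))
    print(" tri",tri(c["top"],b["top",k][1][0],c["scene"],b["scene",k][1][0]))
t=c["top"]["pixels"]; s=c["scene"]["pixels"]
A=cv2.resize(t[180:245,360:440],(800,650),interpolation=cv2.INTER_CUBIC)[:600]
cv2.imwrite("pics/bay_top.png",A[:,:,::-1])
B=cv2.resize(t[210:330,150:340],(760,480),interpolation=cv2.INTER_CUBIC)
cv2.imwrite("pics/boxes_top.png",B[:,:,::-1])
E
```

```text
L top [178.663 294.613] 132.625 ctr [0.463 0.298] len 0.04436537023498388 0.016167052230461675 yaw 18.998985750838372
L scene [447.295 278.032] 111.5625 ctr [0.767 0.23 ] len 0.0514925320625914 0.04375352441223428 yaw 4.661477421947681
 tri (array([ 0.475,  0.393, -0.191]), np.float64(0.02520416833512333))
M top [238.757 238.985] 134.1875 ctr [0.588 0.161] len 0.04473795499709699 0.016904633015387537 yaw -1.0798274530281213
M scene [392.193 305.316] 20.75 ctr [0.822 0.073] len 0.027206249867890987 0.009225695870354787 yaw -81.15800748539739
 tri (array([ 0.615,  0.182, -0.125]), np.float64(0.029674715843246734))
R top [309.668 292.547] 134.625 ctr [ 0.46  -0.001] len 0.04471559643149993 0.0169840258191393 yaw 6.758495584711274
R scene [311.558 181.986] 9.5 ctr [0.246 0.027] len 0.02417685921275876 0.011285414511123573 yaw -87.14839309874571
 tri (array([ 0.455, -0.011,  0.207]), np.float64(0.016614468900313796))
```

View pics/bay_top.png

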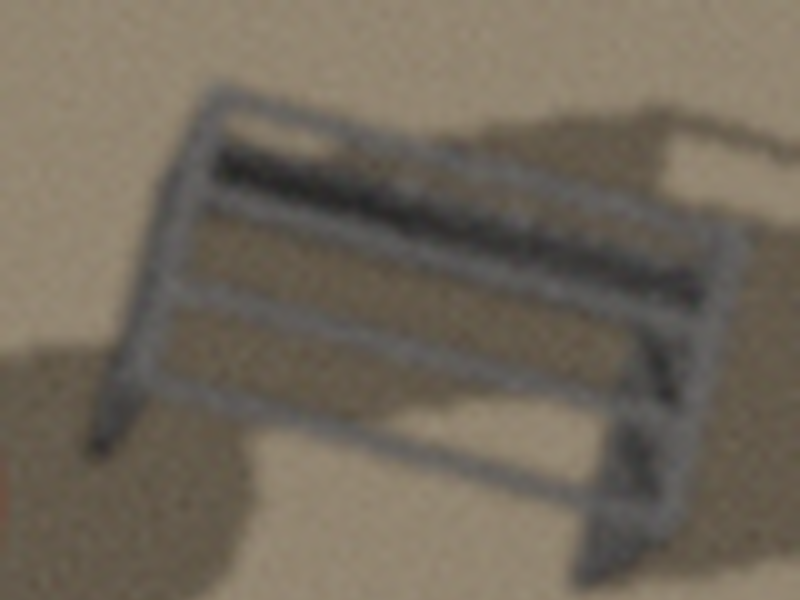

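View pics/boxes_top.png

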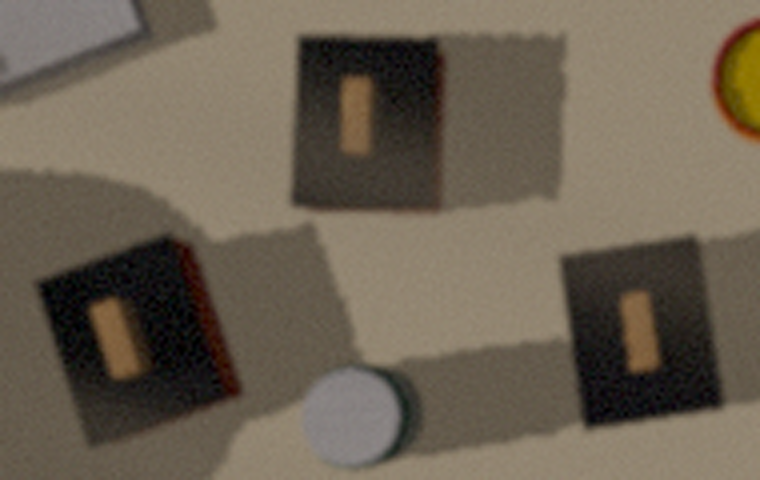

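The boxes' bars segment cleanly in the top view (44 x 16.5 mm at z=0.086). The bay's roof corners in the top view are about (373,219) front-left, (428,232) front-right, (381.5,189) back-left and (434.5,202.5) back-right. I'll check heights with the scene view and work out the bay frame.

```bash
python3 - <<'E'
from h import *
np.set_printoptions(precision=3,suppress=True)
c=cams()
for k,a,b in[("L",(178.7,294.6),(423,210)),("M",(238.8,239),(393,241)),("R",(309.7,292.5),(320,224))]: print(k,tri(c["top"],a,c["scene"],b))
P=[at_z(c["top"],p,.102)[:2] for p in[(373,218.5),(428,232),(434.5,202.5),(381.5,189)]]
fl,fr,br,bl=P
print(np.array(P)); ac=np.r_[[fl-fr,bl-br]]
print(np.linalg.norm(ac,axis=1),"yaw",[np.degrees(np.arctan2(-v[0],v[1])) for v in ac],[np.degrees(np.arctan2(v[1],v[0])) for v in(bl-fl,br-fr)], np.linalg.norm(bl-fl))
print("mouth",(fl+fr)/2,"backmid",(bl+br)/2)
for n,l in(("top","bay_mouth"),("scene","bay_mouth")): print([x["centre"] for x in vision.pinpoint(c[n],l)[:1]])
s=c["scene"]["pixels"];A=cv2.resize(s[250:320,200:290],(792,616),interpolation=cv2.INTER_CUBIC)[:600]
cv2.imwrite("pics/bay_sc.png",A[:,:,::-1])
E
```

```text
L (array([0.463, 0.3  , 0.074]), np.float64(0.0020286063307461406))
M (array([0.589, 0.162, 0.08 ]), np.float64(0.00056932891065991))
R (array([ 0.46 , -0.   ,  0.076]), np.float64(0.0008756849810177676))
[[ 0.625 -0.152]
 [ 0.591 -0.278]
 [ 0.66  -0.297]
 [ 0.695 -0.175]]
[0.131 0.127] yaw [np.float64(-15.495778598538475), np.float64(-16.077535398141162)] [np.float64(-18.21483681765543), np.float64(-15.603040838240991)] 0.07317108566352323
mouth [ 0.608 -0.215] backmid [ 0.677 -0.236]
[[399.6, 227.8]]
[[248.4, 262.4]]
```

View pics/bay_sc.png

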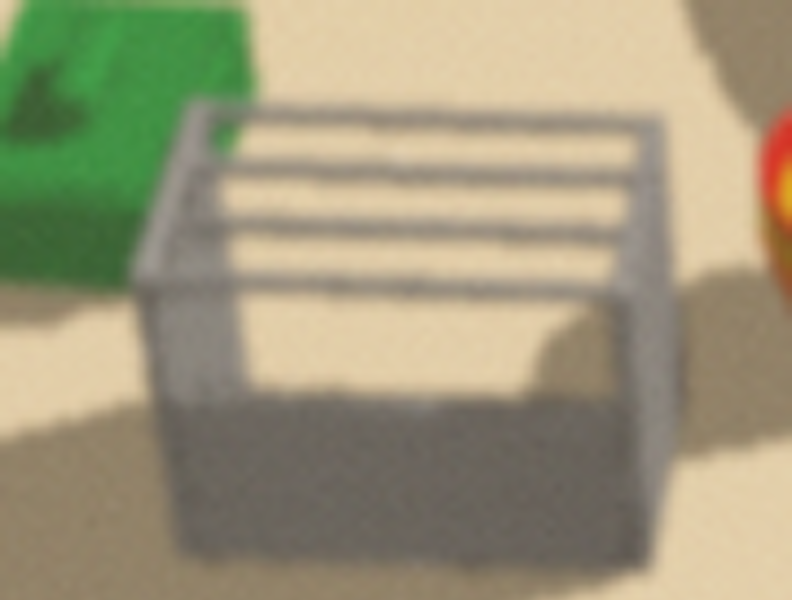

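Bay yaw is about −16° with its origin near (0.627,−0.221). The crop confirms the open mouth faces the robot. Bars:
- L (0.463,0.299), yaw 19°
- M (0.588,0.161), yaw −1°
- R (0.460,0), yaw 7°

Tool yaw is now 21.3°. Moving to the left box.

```bash
python3 -m handwheel '241 386 0 0 0 0;241 386 0 0 0 0;241 386 0 0 0 0;241 386 0 0 0 0;241 386 0 0 0 0;241 386 0 0 0 0;241 386 0 0 0 0;241 386 0 0 0 0;241 386 0 0 0 0;254 835 0 0 0 -2.3;254 835 0 0 0 -2.3;254 835 0 0 0 -2.3' 0.4
python3 -m handwheel '13 299 -40 0 0 -2.3;13 299 -40 0 0 -2.3;13 299 -40 0 0 -2.3;13 299 -40 0 0 -2.3;13 299 -40 0 0 -2.3;13 299 -40 0 0 -2.3;13 299 -40 0 0 -2.3;13 299 -40 0 0 -2.3'
```

```text
t: 2.7
position: [0.4529, -0.0019, 0.2455]
eef_rot: [0.0, 0.986, 0.165, 0.0]
contact_force: [0.1, 0.2, 0.4]
opening: 0.0512
gripper_force: 0.0
t: 3.5
position: [0.4654, 0.296, 0.2047]
eef_rot: [0.0, 0.989, 0.147, -0.001]
contact_force: [-0.5, -0.1, -0.3]
opening: 0.051
gripper_force: 0.0
```

```bash
python3 -m handwheel '-2 2 0 0 0 2.1;-2 2 -50 0 0 2.1;-2 2 -90 0 0 2.1;-2 2 -90 0 0 2.1;-2 2 -90 0 0 2.1'
python3 - <<'E'
from h import *
c=cams();t=c["top"]["pixels"];s=c["scene"]["pixels"]
A=np.hstack([cv2.resize(t[250:340,135:225],(400,400)),cv2.resize(s[150:250,370:470],(400,400))])
cv2.imwrite("pics/L1.png",A[:,:,::-1]); print(sense()["position"],sense()["contact_force"],sense()["joint_positions"])
E
```

```text
t: 4.0
position: [0.464, 0.2958, 0.1156]
eef_rot: [0.0, 0.987, 0.163, -0.001]
contact_force: [0.3, 0.8, 0.3]
opening: 0.051
gripper_force: 0.0
[0.46615393 0.2972086  0.11812961] [ 0.28715283  0.57189939 -0.59934785] [ 4.11092779e-01  2.95649515e-01  1.71489587e+00 -1.24003693e-04
  1.12605738e+00  1.65395061e+00]
```

View pics/L1.png

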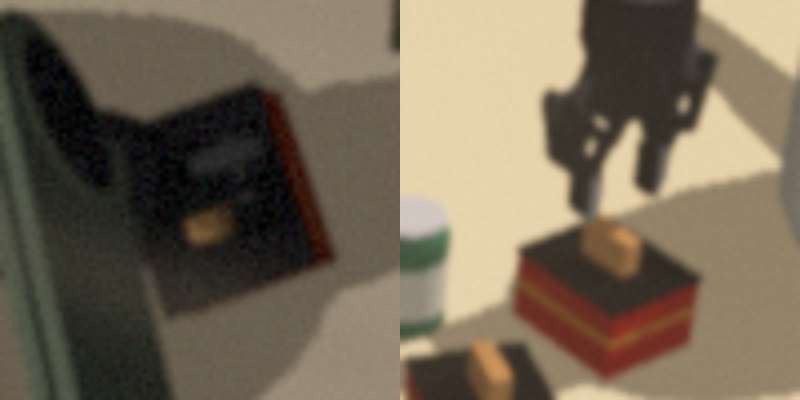

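The scene crop shows the open fingers straddling the bar (tip midpoint about pixel (424,199)), slightly above it. I'll check it numerically.

```bash
python3 - <<'E'
from h import *
c=cams()
for n in c:
  for P in([.465,.297,.110],[.463,.299,.086]):
    T=np.linalg.inv(np.array(c[n]["pose"]));p=T[:3,:3]@P+T[:3,3];p=np.array(c[n]["camera_matrix"])@[p[0],-p[1],-p[2]];print(n,P,p[:2]/p[2])
print(sense()["position"],sense()["eef_rot"])
E
```

```text
top [0.465, 0.297, 0.11] [175.92554135 293.63945288]
top [0.463, 0.299, 0.086] [178.24954052 294.77189175]
scene [0.465, 0.297, 0.11] [423.82945729 199.58893826]
scene [0.463, 0.299, 0.086] [423.27366176 206.42576647]
[0.46615887 0.2976409  0.11832768] [-6.83081481e-04  9.86531613e-01  1.63545984e-01  2.76055492e-03]
```

```bash
python3 -m handwheel '-2 1 -38 0 0 0;-2 1 -38 0 0 0;-2 1 -38 0 0 0'
python3 -m handwheel '0 0 0 0 0 0;0 0 0 0 0 0;0 0 0 0 0 0;0 0 0 0 0 0;0 0 0 0 0 0;0 0 0 0 0 0' 1
python3 -m handwheel '0 0 20 0 0 0;0 0 40 0 0 0;0 0 40 0 0 0;0 0 40 0 0 0;0 0 40 0 0 0;0 0 40 0 0 0;0 0 40 0 0 0'; python3 -c "
from h import *
print(np.mean([(vision.read_camera('top'),sense()['contact_force'])[1] for _ in range(6)],0))"
```

```text
t: 4.5
position: [0.4619, 0.2981, 0.078]
eef_rot: [0.0, 0.986, 0.164, -0.0]
contact_force: [0.2, -0.3, 0.2]
opening: 0.0511
gripper_force: 0.0
t: 5.1
position: [0.4633, 0.2983, 0.0788]
eef_rot: [-0.0, 0.986, 0.164, 0.001]
contact_force: [-0.1, -2.6, 5.9]
opening: 0.0148
gripper_force: 62.0
t: 5.8
position: [0.4611, 0.2978, 0.116]
eef_rot: [0.0, 0.986, 0.164, -0.001]
contact_force: [-0.4, 0.5, -5.3]
opening: 0.0145
gripper_force: 60.6
[-0.04587925  0.07159505 -5.29995911]
```

The left box reads 5.3 N, about 0.54 kg, so it looks like the heavy one. I'll set it down and feel the others in order.

```bash
python3 -m handwheel '0 0 -15 0 0 0;0 0 -30 0 0 0;0 0 -38 0 0 0;0 0 -39 0 0 0;0 0 -39 0 0 0'
python3 -m handwheel '0 0 0 0 0 0;0 0 0 0 0 0;0 0 0 0 0 0;0 0 0 0 0 0;0 0 40 0 0 0;0 0 80 0 0 0;0 0 80 0 0 0' 0.4
python3 -m handwheel '127 -137 0 0 0 -20;127 -137 0 0 0 -20;127 -137 0 0 0 -20;127 -137 0 0 0 -20;127 -137 0 0 0 -20;127 -137 0 0 0 -20;127 -137 -40 0 0 -20;127 -137 -40 0 0 -20;127 -137 -40 0 0 -20'; python3 -c "
from h import *
from scipy.spatial.transform import Rotation as R
s=[(vision.read_camera('top'),sense())[1] for _ in range(3)]
print(np.mean([a['position'] for a in s],0)); q=s[0]['eef_rot'];print(R.from_quat(q,scalar_first=True).as_matrix(),s[0]['joint_positions'])"
```

```text
t: 6.6
position: [0.4607, 0.2973, 0.0784]
eef_rot: [0.001, 0.986, 0.164, -0.002]
contact_force: [-5.0, -3.1, 6.8]
opening: 0.0148
gripper_force: 62.8
t: 7.3
position: [0.4665, 0.3002, 0.1649]
eef_rot: [-0.002, 0.986, 0.164, 0.007]
contact_force: [0.7, 1.1, 0.8]
opening: 0.0514
gripper_force: 0.0
t: 8.2
position: [0.5867, 0.1621, 0.117]
eef_rot: [0.0, 1.0, -0.009, -0.002]
contact_force: [0.8, -0.2, 1.1]
opening: 0.0513
gripper_force: 0.0
[0.58900413 0.16209944 0.11941238]
[[ 9.99833463e-01 -1.82381657e-02 -6.45407326e-04]
 [-1.82381160e-02 -9.99833668e-01  8.26705560e-05]
 [-6.46807733e-04 -7.08857746e-05 -9.99999788e-01]] [1.27218003e-01 4.06497597e-01 1.56146962e+00 1.77675820e-04
 1.17425515e+00 1.71618481e+00]
```

```bash
python3 -m handwheel '-1 -1 -38 0 0 0;-1 -1 -38 0 0 0;-1 -1 -38 0 0 0'
python3 -m handwheel '0 0 0 0 0 0;0 0 0 0 0 0;0 0 0 0 0 0;0 0 0 0 0 0;0 0 0 0 0 0;0 0 0 0 0 0' 1
python3 -m handwheel '0 0 20 0 0 0;0 0 40 0 0 0;0 0 40 0 0 0;0 0 40 0 0 0;0 0 40 0 0 0;0 0 40 0 0 0;0 0 40 0 0 0'; python3 -c "
from h import *
print(np.mean([(vision.read_camera('top'),sense()['contact_force'])[1] for _ in range(4)],0))"
```

```text
t: 8.65
position: [0.5875, 0.1603, 0.0806]
eef_rot: [0.0, 1.0, -0.01, -0.001]
contact_force: [0.8, 0.2, 0.8]
opening: 0.0513
gripper_force: 0.0
t: 9.25
position: [0.5895, 0.1604, 0.0823]
eef_rot: [-0.0, 1.0, -0.01, 0.002]
contact_force: [-0.2, 0.3, 5.3]
opening: 0.0146
gripper_force: 62.6
t: 9.95
position: [0.5871, 0.16, 0.119]
eef_rot: [0.0, 1.0, -0.01, -0.001]
contact_force: [-0.7, 0.6, -1.8]
opening: 0.0145
gripper_force: 61.8
[ 0.01051333  0.14998941 -1.46054474]
```

Middle is light (about 1.6 N). Put it back and go to the right box.

```bash
python3 -m handwheel '0 0 -15 0 0 0;0 0 -30 0 0 0;0 0 -38 0 0 0;0 0 -39 0 0 0;0 0 -39 0 0 0'
python3 -m handwheel '0 0 0 0 0 0;0 0 0 0 0 0;0 0 0 0 0 0;0 0 0 0 0 0;0 0 40 0 0 0;0 0 80 0 0 0;0 0 80 0 0 0' 0.4
python3 -m handwheel '-127 -161 0 0 0 8;-127 -161 0 0 0 8;-127 -161 0 0 0 8;-127 -161 0 0 0 8;-127 -161 0 0 0 8;-127 -161 -40 0 0 8;-127 -161 -40 0 0 8;-127 -161 -40 0 0 8'; python3 -c "
from h import *
from scipy.spatial.transform import Rotation as R
s=[(vision.read_camera('top'),sense())[1] for _ in range(3)]
print(np.mean([a['position'] for a in s],0)); q=s[0]['eef_rot'];print(R.from_quat(q,scalar_first=True).as_matrix()[:,0])"
```

```text
t: 10.65
position: [0.5862, 0.1599, 0.0819]
eef_rot: [0.001, 1.0, -0.01, -0.002]
contact_force: [-6.3, -1.4, 11.3]
opening: 0.0143
gripper_force: 64.4
t: 11.35
position: [0.5928, 0.1608, 0.1683]
eef_rot: [-0.001, 1.0, -0.01, 0.007]
contact_force: [0.2, 0.8, 0.6]
opening: 0.0514
gripper_force: 0.0
t: 12.15
position: [0.4605, -0.0005, 0.1207]
eef_rot: [-0.0, 0.998, 0.06, -0.001]
contact_force: [0.1, 0.3, 0.1]
opening: 0.0507
gripper_force: 0.0
[ 0.46211935 -0.00061616  0.12221454]
[9.92758442e-01 1.20126743e-01 4.92221208e-04]
```

```bash
python3 -m handwheel '-1 0 -41 0 0 0;-1 0 -41 0 0 0;-1 0 -41 0 0 0'
python3 -m handwheel '0 0 0 0 0 0;0 0 0 0 0 0;0 0 0 0 0 0;0 0 0 0 0 0;0 0 0 0 0 0;0 0 0 0 0 0' 1
python3 -m handwheel '0 0 20 0 0 0;0 0 40 0 0 0;0 0 40 0 0 0;0 0 40 0 0 0;0 0 40 0 0 0;0 0 40 0 0 0;0 0 40 0 0 0'; python3 -c "
from h import *
print(np.mean([(vision.read_camera('top'),sense()['contact_force'])[1] for _ in range(4)],0))"
python3 -m handwheel '0 0 -15 0 0 0;0 0 -30 0 0 0;0 0 -38 0 0 0;0 0 -39 0 0 0;0 0 -39 0 0 0'
python3 -m handwheel '0 0 0 0 0 0;0 0 0 0 0 0;0 0 0 0 0 0;0 0 0 0 0 0;0 0 40 0 0 0;0 0 80 0 0 0;0 0 80 0 0 0' 0.4
```

```text
t: 12.6
position: [0.46, -0.0006, 0.0806]
eef_rot: [-0.0, 0.998, 0.06, -0.0]
contact_force: [0.4, 0.3, 1.1]
opening: 0.051
gripper_force: 0.0
t: 13.2
position: [0.4614, -0.0013, 0.0818]
eef_rot: [0.0, 0.998, 0.06, 0.002]
contact_force: [-0.6, -2.0, 6.0]
opening: 0.0147
gripper_force: 60.4
t: 13.9
position: [0.4591, -0.0007, 0.1193]
eef_rot: [-0.0, 0.998, 0.06, -0.001]
contact_force: [0.6, 0.5, -1.5]
opening: 0.0145
gripper_force: 59.4
[ 0.01766046 -0.56963116 -1.69341187]
t: 14.6
position: [0.4602, -0.001, 0.0816]
eef_rot: [0.0, 0.998, 0.06, 0.0]
contact_force: [-0.2, -0.2, -0.2]
opening: 0.0147
gripper_force: 59.7
t: 15.3
position: [0.4646, -0.0017, 0.1671]
eef_rot: [0.002, 0.998, 0.06, 0.006]
contact_force: [0.7, -0.3, 0.8]
opening: 0.0511
gripper_force: 0.0
```

The left box is confirmed heavy (right reads about 1.6 N). Going back for it.

```bash
python3 -m handwheel '-2 299 0 0 0 12;-2 299 0 0 0 12;-2 299 0 0 0 12;-2 299 0 0 0 12;-2 299 0 0 0 12;-2 299 0 0 0 12;-2 299 0 0 0 12;-2 299 -40 0 0 12;-2 299 -40 0 0 12;-2 299 -40 0 0 12'
python3 - <<'E'
from h import *
from scipy.spatial.transform import Rotation as R
c=cams();s=sense();print(s["position"],R.from_quat(s["eef_rot"],scalar_first=True).as_matrix()[:,0])
b=bars(c,{"top":{"M":(239,239),"R":(310,292)}})
for k in "MR":
    r=b["top",k][1];print(k,r,b["top",k][2],at_z(c["top"],r[0],.086))
p,S=c["top"]["pixels"],c["scene"]["pixels"]
A=np.hstack([cv2.resize(p[200:340,130:330],(500,350)),cv2.resize(S[150:290,300:480][:,60:180],(300,350))])
cv2.imwrite("pics/mid.png",A[:,:,::-1])
E
```

```text
t: 16.3
position: [0.4566, 0.2969, 0.1199]
eef_rot: [0.001, 0.987, 0.164, -0.002]
contact_force: [0.7, 0.0, 0.5]
opening: 0.0511
gripper_force: 0.0
[0.4587334  0.2976612  0.12232898] [0.94666609 0.32221327 0.00138507]
M ((239.0, 240.25), (8.0, 19.5), 0.0) 144.1875 [0.58502797 0.16044707 0.086     ]
R ((309.239990234375, 293.804931640625), (18.773685455322266, 7.60139799118042), 81.8698959350586) 110.1875 [4.56771744e-01 1.91034488e-04 8.60000000e-02]
```

View pics/mid.png

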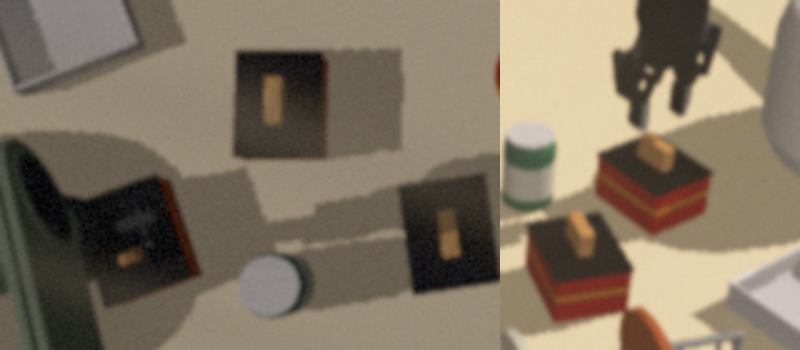

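Both light boxes sit within about 4 mm of their starts, and the gripper is above the left bar. Now grasp it, lift high and carry it to the lane.

```bash
python3 -m handwheel '2 0 -41 0 0 0;2 0 -41 0 0 0;2 0 -41 0 0 0'
python3 -m handwheel '0 0 0 0 0 0;0 0 0 0 0 0;0 0 0 0 0 0;0 0 0 0 0 0;0 0 0 0 0 0;0 0 0 0 0 0' 1
python3 -m handwheel '0 0 20 0 0 0;0 0 60 0 0 0;0 0 95 0 0 0;0 0 120 0 0 0;0 0 120 0 0 0;0 0 120 0 0 0'
python3 -m handwheel '3 -40 0 0 0 -3;6 -80 0 0 0 -6;10 -125 0 0 0 -10;13 -170 0 0 0 -14;16 -215 0 0 0 -18;20 -260 0 0 0 -22;24 -305 0 0 0 -26;28 -350 0 0 0 -30;32 -400 0 0 0 -33;36 -440 0 0 0 -35;38 -470 0 0 0 -35;38 -482 0 0 0 -35'
python3 -m handwheel '0 0 0 0 0 0;0 0 0 0 0 0;0 0 0 0 0 0'
python3 - <<'E'
from h import *
from scipy.spatial.transform import Rotation as R
c=cams();s=sense();print(s["position"],R.from_quat(s["eef_rot"],scalar_first=True).as_matrix()[:,0],s["contact_force"])
save(c["top"],"carry.png")
E
```

```text
t: 16.7
position: [0.4601, 0.2977, 0.0809]
eef_rot: [0.0, 0.987, 0.163, -0.0]
contact_force: [0.1, 0.2, 1.1]
opening: 0.051
gripper_force: 0.0
t: 17.3
position: [0.4614, 0.2982, 0.0822]
eef_rot: [0.0, 0.986, 0.164, 0.002]
contact_force: [0.5, -3.1, 6.7]
opening: 0.0147
gripper_force: 61.3
t: 17.9
position: [0.459, 0.2979, 0.199]
eef_rot: [0.0, 0.986, 0.164, -0.001]
contact_force: [0.7, -0.6, -6.6]
opening: 0.0146
gripper_force: 59.8
t: 19.1
position: [0.4961, -0.1861, 0.1969]
eef_rot: [-0.001, 0.99, -0.142, -0.003]
contact_force: [-0.1, 0.0, -4.5]
opening: 0.0146
gripper_force: 60.5
t: 19.4
position: [0.4973, -0.182, 0.1992]
eef_rot: [-0.001, 0.99, -0.14, -0.001]
contact_force: [0.3, 0.4, -5.9]
opening: 0.0144
gripper_force: 60.5
[ 0.4977618  -0.18230569  0.19992584] [ 9.61128108e-01 -2.76101405e-01 -8.79483868e-04] [ 0.32612351  0.36743215 -4.44015731]
```

View pics/carry.png

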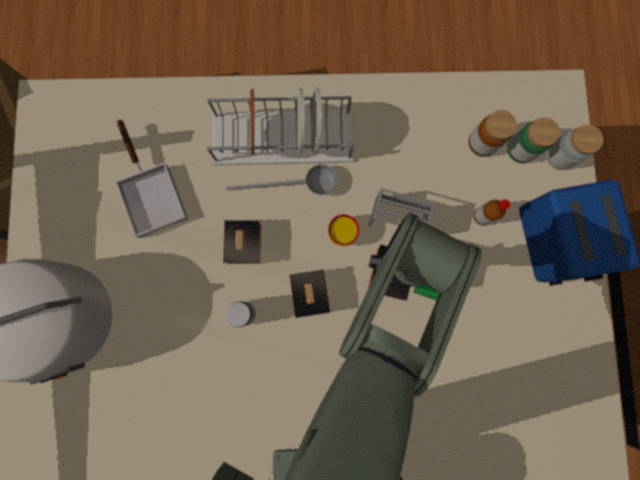

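The box hangs over the lane near (390,272), aligned with the bay, lane offset about 2 mm. Lower it, release, and back off to behind the box.

```bash
python3 -m handwheel '0 0 -40 0 0 0;0 0 -80 0 0 0;0 0 -105 0 0 0;0 0 -114 0 0 0;0 0 -117 0 0 0;0 0 -118 0 0 0;0 0 -118 0 0 0'
python3 -m handwheel '0 0 0 0 0 0;0 0 0 0 0 0;0 0 0 0 0 0;0 0 0 0 0 0;0 0 40 0 0 0;0 0 60 0 0 0;0 0 60 0 0 0' 0.4
python3 -m handwheel '-40 11 0 0 0 0;-86 25 0 0 0 0;-86 25 0 0 0 0;-86 25 0 0 0 0' 0.5
python3 - <<'E'
from h import *
from scipy.spatial.transform import Rotation as R
c=cams();s=sense();print(s["position"],s["opening"],s["joint_positions"])
p,S=c["top"]["pixels"],c["scene"]["pixels"]
A=np.hstack([cv2.resize(p[180:320,330:470],(400,400)),cv2.resize(S[190:330,180:320],(400,400))])
cv2.imwrite("pics/placed.png",A[:,:,::-1])
E
```

```text
t: 20.2
position: [0.4995, -0.1846, 0.0841]
eef_rot: [0.001, 0.99, -0.14, 0.002]
contact_force: [0.0, -0.2, -4.3]
opening: 0.0145
gripper_force: 62.2
t: 20.9
position: [0.5007, -0.1855, 0.1463]
eef_rot: [0.002, 0.99, -0.14, 0.004]
contact_force: [-0.0, 0.5, -0.2]
opening: 0.0515
gripper_force: 0.0
t: 21.3
position: [0.4101, -0.1579, 0.1409]
eef_rot: [-0.001, 0.99, -0.141, -0.001]
contact_force: [0.7, 0.3, -0.2]
opening: 0.0428
gripper_force: 0.0
[ 0.41299444 -0.15953678  0.14261472] 0.042761407020595714 [-5.64637932e-01  3.96776802e-02  1.95853085e+00  8.58869040e-05
  1.14152685e+00  1.28791243e+00]
```

View pics/placed.png

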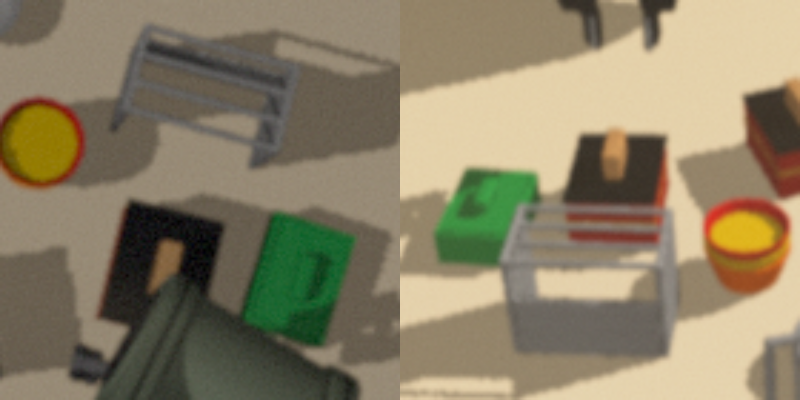

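The box stands upright in the lane, its front lid corners at crop (130,203) and (222,226), and the fingers are behind it. I'll check lateral offset and yaw.

```bash
python3 - <<'E'
from h import *
np.set_printoptions(precision=4,suppress=True)
c=cams();B=np.array([.627,-.221]);a=np.radians(-16);Rm=np.array([[np.cos(a),np.sin(a)],[-np.sin(a),np.cos(a)]])
f=lambda n,p,z:Rm@(at_z(c[n],p,z)[:2]-B)
t=lambda x,y:(330+.35*x,180+.35*y)
s=lambda x,y:(180+.35*(x-400),190+.35*y)
for nm,p,z in[("lid fl",(130,203),.058),("lid fr",(222,226),.058),("roof fl",(128,107),.102),("roof fr",(277,150),.102),("roof bl",(150,26),.102),("roof br",(298,68),.102),("mould fl",(275,213),.049),("mould bl",(245,325),.049)]: print("top",nm,f("top",t(*p),z))
for nm,p,z in[("lid nearL",(667,135),.058),("lid nearR",(581,135),.058),("roof fl",(672,208),.102),("roof fr",(520,207),.102),("roof bl",(675,265),.102),("roof br",(503,262),.102),("base bl",(672,352),0),("base br",(517,352),0)]: print("scene",nm,f("scene",s(*p),z))
E
```

```text
top lid fl [-0.0866  0.0388]
top lid fr [-0.0862 -0.0403]
top roof fl [-0.0171  0.0627]
top roof fr [-0.0211 -0.0624]
top roof bl [0.0529 0.061 ]
top roof br [ 0.0493 -0.0643]
top mould fl [-0.063  -0.0828]
top mould bl [-0.1609 -0.079 ]
scene lid nearL [-0.1824  0.0418]
scene lid nearR [-0.1806 -0.0399]
scene roof fl [-0.0169  0.0667]
scene roof fr [-0.0151 -0.0616]
scene roof bl [0.0559 0.0768]
scene roof br [ 0.0558 -0.0619]
scene base bl [0.0497 0.0675]
scene base br [ 0.0535 -0.0638]
```

The box is centred (y ≈ 0, x ≈ −0.136, yaw matches). Lower the fingers behind it and push along (0.961, −0.276).

```bash
python3 -m handwheel '0 0 -40 0 0 0;0 0 -80 0 0 0;0 0 -92 0 0 0;0 0 -92 0 0 0'
python3 -m handwheel '10 -3 0 0 0 0;19 -6 0 0 0 0;29 -8 0 0 0 0;38 -11 0 0 0 0;48 -14 0 0 0 0;58 -17 0 0 0 0;67 -19 0 0 0 0;77 -22 0 0 0 0;77 -22 0 0 0 0'
python3 - <<'E'
from h import *
c=cams();s=sense();print(s["position"],s["contact_force"])
p,S=c["top"]["pixels"],c["scene"]["pixels"]
A=np.hstack([cv2.resize(p[180:320,330:470],(400,400)),cv2.resize(S[190:330,180:320],(400,400))])
cv2.imwrite("pics/push.png",A[:,:,::-1])
E
```

```text
t: 21.9
position: [0.411, -0.1582, 0.0486]
eef_rot: [-0.001, 0.99, -0.14, -0.002]
contact_force: [-0.5, -0.2, 1.1]
opening: 0.0426
gripper_force: 0.0
t: 22.8
position: [0.4915, -0.1819, 0.0507]
eef_rot: [0.001, 0.99, -0.14, 0.002]
contact_force: [0.2, -0.2, 0.5]
opening: 0.0424
gripper_force: 0.0
[ 0.49025979 -0.18140213  0.05047682] [ 0.04657858 -0.57343857  0.34983086]
```

View pics/push.png

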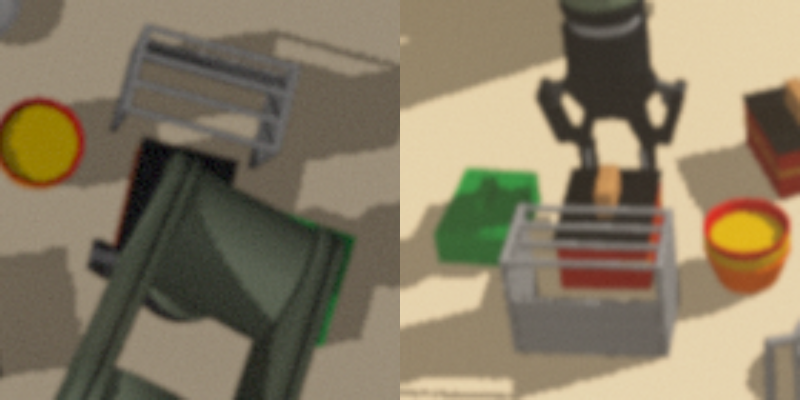

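The box is straight, its front edge just at the mouth, with the walls clear on both sides. Continuing.

```bash
python3 -m handwheel '10 -3 0 0 0 0;19 -6 0 0 0 0;29 -8 0 0 0 0;38 -11 0 0 0 0;48 -14 0 0 0 0;58 -17 0 0 0 0;63 -18 0 0 0 0;63 -18 0 0 0 0'
for i in 1 2 3; do python3 -m handwheel '2 -0.6 0 0 0 0;4 -1.2 0 0 0 0;4 -1.2 0 0 0 0'; done
python3 - <<'E'
from h import *
c=cams();s=sense();print(s["position"],s["contact_force"])
p,S=c["top"]["pixels"],c["scene"]["pixels"]
A=np.hstack([cv2.resize(p[180:280,350:450],(400,400)),cv2.resize(S[220:320,200:300],(400,400))])
cv2.imwrite("pics/push2.png",A[:,:,::-1])
E
```

```text
t: 23.7
position: [0.5536, -0.1996, 0.0508]
eef_rot: [0.0, 0.99, -0.14, 0.001]
contact_force: [0.6, 0.0, -0.7]
opening: 0.0424
gripper_force: 0.0
t: 24.0
position: [0.5555, -0.2, 0.0504]
eef_rot: [-0.0, 0.99, -0.14, -0.0]
contact_force: [-3.1, 0.5, 2.0]
opening: 0.0428
gripper_force: 1.8
t: 24.3
position: [0.5604, -0.2014, 0.0504]
eef_rot: [0.0, 0.99, -0.14, 0.0]
contact_force: [-2.5, 1.4, 1.6]
opening: 0.0431
gripper_force: 1.4
t: 24.6
position: [0.5645, -0.2027, 0.0502]
eef_rot: [0.0, 0.99, -0.14, 0.001]
contact_force: [-2.7, 0.4, 1.6]
opening: 0.0423
gripper_force: 1.3
[ 0.56452169 -0.20268243  0.05028349] [-1.04227369  0.71419701  0.25849064]
```

```bash
for i in 1 2; do python3 -m handwheel '1.5 -0.4 0 0 0 0;3 -0.9 0 0 0 0;3 -0.9 0 0 0 0'; done
```

```text
t: 25.0
position: [0.565, -0.2027, 0.0501]
eef_rot: [-0.001, 0.99, -0.14, -0.003]
contact_force: [-8.8, 1.5, 6.2]
opening: 0.0431
gripper_force: 4.4
t: 25.3
position: [0.5652, -0.2027, 0.0499]
eef_rot: [-0.001, 0.99, -0.14, -0.006]
contact_force: [-16.7, 3.8, 12.4]
opening: 0.0425
gripper_force: 8.3
```

Firm stop at the predicted home position (TCP at bay x ≈ −0.064). I'll back off, rise, clear the camera's view and measure where the box came to rest.

```bash
python3 -m handwheel '-15 4 0 0 0 0;-40 11 0 0 0 0;-70 20 0 0 0 0;-70 20 50 0 0 0;-70 20 100 0 0 0;-70 20 120 0 0 0;-90 90 150 0 0 0;-90 140 150 0 0 0;-90 190 150 0 0 0;-90 230 150 0 0 0;-90 230 150 0 0 0'
python3 - <<'E'
from h import *
np.set_printoptions(precision=4,suppress=True)
c=cams();print(sense()["position"],sense()["contact_force"])
B=np.array([.627,-.221]);a=np.radians(-16);Rm=np.array([[np.cos(a),np.sin(a)],[-np.sin(a),np.cos(a)]])
for n in c:
    for r in vision.pinpoint(c[n],"box_left"): print(n,r["p"],Rm@(at_z(c[n],r["centre"],0)[:2]-B))
# rectify lid plane (z=.058) in bay frame from top view: rows=x, cols=y, 2mm
for n,z in(("top",.058),("scene",.058)):
    T=np.linalg.inv(np.array(c[n]["pose"]));K=np.array(c[n]["camera_matrix"])
    xs=np.arange(-.10,.07,.004);out=[]
    ys=np.linspace(-.06,.06,13)
    for x in xs:
        row=[]
        for y in ys:
            w=np.r_[B+Rm.T@[x,y],z];p=T[:3,:3]@w+T[:3,3];p=K@[p[0],-p[1],-p[2]];u,v=p[:2]/p[2]
            row.append(int(cv2.getRectSubPix(c[n]["pixels"],(1,1),(float(u),float(v)))[0,0].mean()))
        out.append((round(x*1000),row))
    print(n);[print(o[0],*o[1]) for o in out]
for l in("cups","mould"):
    print(l,[at_z(c["top"],r["centre"],0)[:2] for r in vision.pinpoint(c["top"],l)[:1]])
E
```

```text
t: 26.4
position: [0.4806, 0.0295, 0.2013]
eef_rot: [-0.001, 0.99, -0.138, 0.002]
contact_force: [-0.1, -0.7, -0.3]
opening: 0.0426
gripper_force: 0.0
[0.4808 0.0281 0.201 ] [-0.105  -0.1632  0.7555]
top 0.64 [ 0.0082 -0.0051]
scene 0.65 [-0.0101 -0.0033]
scene 0.37 [ 0.0775 -0.2111]
scene 0.17 [-0.3276  0.3064]
top
-100 89 94 88 89 91 105 131 133 134 135 134 134 134
-96 93 106 88 93 98 130 133 132 134 133 133 135 134
-92 94 93 91 89 104 134 135 135 134 134 136 135 134
-88 88 90 90 91 103 134 134 133 132 135 134 133 135
-84 90 90 90 90 116 135 135 133 134 134 135 134 134
-80 90 89 90 103 133 134 135 133 134 132 133 134 135
-76 91 89 94 126 134 133 134 132 135 134 135 136 126
-72 91 94 116 135 135 134 135 134 134 134 135 132 100
-68 89 107 131 134 133 134 133 134 134 135 133 110 91
-64 103 129 134 119 115 119 114 113 114 116 111 90 90
-60 125 135 118 64 57 59 57 59 58 59 56 87 91
-56 135 131 84 28 25 34 30 29 33 28 29 92 90
-52 125 108 61 18 15 20 19 15 14 20 24 87 93
-48 100 92 57 8 12 16 18 16 17 15 29 89 88
-44 89 89 54 10 13 17 11 6 12 21 21 89 89
-40 91 90 57 17 22 11 18 18 19 17
[... 2716 characters left out ...]
8 48 45 55 76 55 52 51 58 87 128
20 131 109 80 48 46 50 58 49 47 48 52 85 127
24 131 90 72 46 46 47 48 48 47 47 52 85 125
28 130 80 63 46 47 47 47 47 48 47 49 90 123
32 132 76 61 48 48 49 48 47 48 46 51 92 119
36 131 76 59 51 49 49 48 49 45 46 49 86 115
40 130 79 56 51 50 50 51 49 48 46 49 86 113
44 129 87 69 61 57 60 65 57 56 55 54 84 110
48 129 106 95 90 81 82 97 82 77 71 68 87 107
52 114 112 106 106 100 107 115 105 91 88 88 96 101
56 99 104 105 106 103 108 112 109 98 97 97 100 98
60 97 100 102 102 101 102 103 102 98 102 99 101 92
64 98 100 100 100 101 101 99 98 97 100 98 99 94
68 101 101 100 101 100 99 99 98 99 99 95 97 91
cups [array([ 0.6084, -0.0834])]
mould [array([ 0.4908, -0.314 ])]
```

Every cue agrees. The grip bar centre is at bay x ≈ −2 mm, the trailing edge gives ≈ −3 mm, and the finger stop gives ≈ −1 mm, which is the position where the lid rim meets the back plate. Cups and mould are where they were. Handing in.

```bash
python3 -c "
from workcell import order
print(order.hand_in())"
```

```text
the job is handed in; nothing more can be done
None
```

The left box was the heavy one (about 0.54 kg) and now sits fully home in the bay, about 2 mm from origin by camera estimate; the two light boxes were within about 4 mm of their starts at the mid-job check; I handed the job in at about 27 s, and no verdict was shown.

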